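# Hang the round-bellied template and tug it

### The arm

A 6-joint arm with a two-finger parallel gripper is mounted at the origin on the work surface. World frame = base frame: x ahead of the robot, y to its left, z up, the work surface at z = 0. Lengths are in m, angles in rad, forces in N, time in s.
With the tool pointing down it reaches from about 0.25 to 0.725 m from the base axis. Payload 4 kg.
Tool frame: the origin (TCP) lies at the centre of the arm's flange, where the gripper is bolted on; the fingertips stand 173 mm ahead of it and the grasp point (between the pads) lies 155 mm ahead of it; x points along the fingers, z is the direction in which the jaws open and shut, and the axes are right-handed (so a half turn about x gives the same grasp; the last joint's range is limited). The gripper opens to 85 mm and grips with 20 to 120 N. Pads are 22 mm wide; open, the fingers measure 114 mm over their backs; the gripper's body (76 mm by 85 mm) begins 54 mm behind the grasp point. The pads swing forward as they close: fully open they stand 13 mm farther back than shut.
Start: joints at [1.154, 0.241, 0.005, 1.335, 0, 1.571], TCP at [0.202, 0.457, 0.405] pointing down, gripper open.
Joint ranges: [-2.72, 2.72], [-1.05, 1.87], [-1.09, 1.28], [-1.99, 2.15], [-1.42, 1.44], [-3.14, 3.14]. Speed limits (rad/s): [2.79, 2.79, 3.14, 3.14, 3.14, 3.14].

### API

Orientations are given as a unit quaternion [x, y, z, w].
In Python, from workcell import bot gives the robot as it stands.
- The arm moves only by the tool arm_command, never from a script. Its argument "moves" is one flat list of numbers, 7 for each row, row after row: the shift along the tool's x, y, z in m, then the turn, a rotation vector about the tool's x, y, z in rad, then the closure, from -1 (fully open) to 1 (shut). A call has 1 to 20 rows; each row shifts and turns the pose as measured when the row begins, along the tool's axes as they then stand; what a row does not reach is not made up. A row lasts 1/12 s, in which the tool goes at most 41.7 mm and 7.16 degrees, less where a joint would pass 70% of its speed; a pose out of reach is approached as far as the arm can. A call with a gripper value outside its range is refused whole. The fingers move at their own pace and stop on an object; the grip force is fixed at half the most. Time passes only in rows, so rows that do not move let the fingers close. It gives the time, the measured TCP pose, the force and the opening at its end, in the units of the state.
- bot.get_obs(): the state, without advancing time (a new reading comes with each control period).
- bot.camera(name): name is "scene" or "side" or "wrist"; returns the picture (384x512x3 uint8, red, green, blue); there is no depth.
- bot.get_calibration(name): a dict with "mtx" (3x3 intrinsics, pixels), "world_from_camera" (4x4, takes a point from camera to world coordinates); the wrist camera has in their place "mount" (4x4, takes a point from camera to tool coordinates, whose origin is the TCP and whose axes are the tool frame's). Camera axes: x right, y up, looking along -z (the intrinsics and any distortion apply to the point x, -y, -z); pixel columns grow to the right and rows downward; lengths in m; the calibration is good to about 2 mm. A picture is of the moment at which its call begins: read the wrist's pose just before it. get_calibration takes no time and is no camera call.
- bot.job_done(): hands the job in, once; it reports no verdict.
The state is a dict: "clock": time; "joint_pos": joint angles; "joint_vel": joint speeds; "tau": joint torques, N m; "eef_pos": TCP position; "tool_rot": TCP orientation; "ft_force": force on the tool from outside, world axes, zero at the start; "ft_torque": the same for the moment, N m; "grip_width": finger opening in m.
Only numpy, scipy, OpenCV 4.12 (cv2) and the standard library are available. Lean on these libraries where they do the work, as an engineer would, in place of code of your own. Each camera call takes 0.05 s, during which the arm holds its last target.

### The job

Take the round-bellied wooden template out of the slotted rack and hang it by its window on the sprung hook. While still holding it, tug it gently straight down so that the hook gives by about 2 cm (certainly no more than 3 cm), to confirm that it is held, then ease it back up, let go and leave it hanging still. Leave the straight template standing in the rack.

Things in the scene. Friction and masses are not known exactly. Their poses are not given: they have to be found in the camera images.
- round_template: Wooden template on edge in a rack slot, 10 mm thick (x), 230 tall, 0.12 kg. Down from the top: grip bar 80 wide (y) x 50 tall, window 50 x 50, round belly 120 across, foot 60 wide. Origin: middle of the window's upper edge, 50 below the top, 180 above the underside. z up. Pinch the bar from above along x, fingertips 18 or more above origin to clear the hook's tip. May hang either way round.
- straight_template: The other template: same wood, size, bar, window and origin, but a straight body 80 wide. To be left alone. Both stand on edge in the one slot of a fixed grey rack, in either order, about 150 mm apart along their y. Rack 320 long (y), 80 wide, 40 high; slot 12.5 wide, 30 deep: lift a template straight up 40 or more before moving off.
- stand: Fixed stand of the sprung hook. Origin: on the bench under the seat's middle; z up. The hook, a flat bar 16 wide (y), 8 thick, points to -x; its top, the seat, is 240 high at rest, x -51 to 67. Upturned tip x -59 to -51, 252 high; post and sleeve x 67 to 103, 246 high. Pass the window over the tip along +x, thickness along x; rest its upper edge on the seat near x 0. Base 12 high, x -55 to 135.
- hook (a joint): How far the sprung hook is pulled down, in m: 0 at rest (upper stop), 0.04 at the lower stop. It gives about 2.5 mm per N (20 mm takes about 8 N); the template's weight alone lowers it 2 to 4 mm. It springs back up by itself.
Things that resemble listed ones, but are neither listed nor needed, are in the scene too. What is shaped like the round_template but blue is not meant.

How it is judged:
By the outcome, as a careful person would: the job done as asked, in the order asked, and still so for the second after the job is handed in, with the robot touching nothing.
It also fails if it takes over 56 s, if anything falls off the work surface, if the arm or the gripper's body presses on something with over 40 N, if the wrist force passes 120 N, or if a joint passes its speed limit or range.

## Working session

There is one attempt and no reset: what is moved stays moved. The work goes in short steps, Python scripts to look and compute and a tool call to move; the robot and the scene stay as the last step left them, time stands still between calls to the robot, and variables do not carry over. Pictures are saved under pics/ and viewed, and the job is handed in when it is done.

Besides the shell and the picture viewer there is one more tool, called after "Call:" in YAML: its name, and indented under it one key for each argument. arm_command: Moves the arm, as the interface text tells. Its arguments: {"type":"object","properties":{"moves":{"type":"array"}},"required":["moves"]}

```bash
mkdir -p pics; ls
python3 - <<'E'
from workcell import bot
import cv2
o=bot.get_obs(); print({k:o[k] for k in ('clock','eef_pos','tool_rot','grip_width','ft_force')})
for n in ('scene','side','wrist'):
    im=bot.camera(n); cv2.imwrite(f'pics/a_{n}.png',im[:,:,::-1]); 
    c=bot.get_calibration(n); print(n,{k:(v.round(4).tolist() if hasattr(v,'round') else v) for k,v in c.items()})
E
```

```text
pics
{'clock': 0.0, 'eef_pos': array([0.20231195, 0.4569498 , 0.40381031]), 'tool_rot': array([-0.38612348,  0.59324163,  0.385338  ,  0.59201997]), 'grip_width': 0.0857270966210742, 'ft_force': array([ 0.11011437, -0.20605249, -0.15765758])}
scene {'mtx': [[359.0121, 0.0, 254.8445], [0.0, 359.0121, 185.2441], [0.0, 0.0, 1.0]], 'world_from_camera': [[0.7897, -0.5343, 0.3016, 0.7502], [0.6134, 0.6783, -0.4044, -0.4053], [0.0115, 0.5044, 0.8634, 0.9218], [0.0, 0.0, 0.0, 1.0]]}
side {'mtx': [[369.532, 0.0, 253.5989], [0.0, 369.532, 190.0848], [0.0, 0.0, 1.0]], 'world_from_camera': [[0.771, 0.4293, -0.4704, -0.0287], [-0.6368, 0.5215, -0.5679, -0.6317], [0.0015, 0.7374, 0.6754, 0.8564], [0.0, 0.0, 0.0, 1.0]]}
wrist {'mtx': [[310.8477, 0.0, 259.9149], [0.0, 310.8477, 194.2644], [0.0, 0.0, 1.0]], 'mount': [[0.0001, 0.2847, -0.9586, 0.0297], [0.0002, 0.9586, 0.2847, 0.0728], [1.0, -0.0002, 0.0, -0.0002], [0.0, 0.0, 0.0, 1.0]]}
```

View pics/a_scene.png

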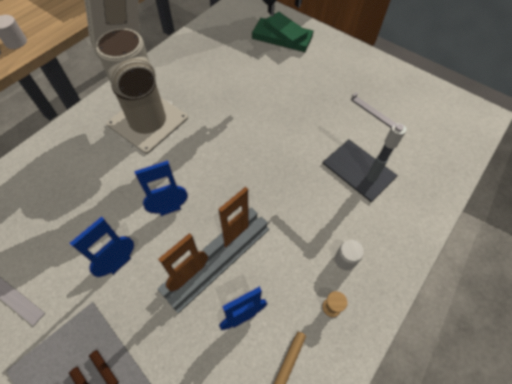

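View pics/a_side.png

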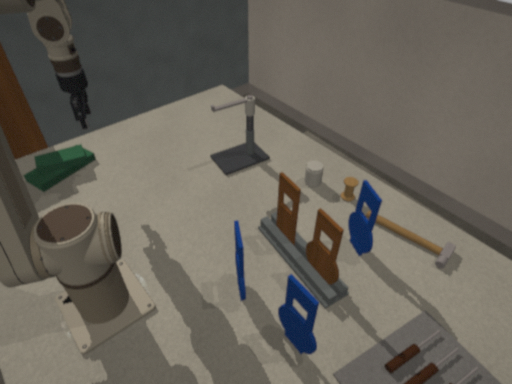

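View pics/a_wrist.png

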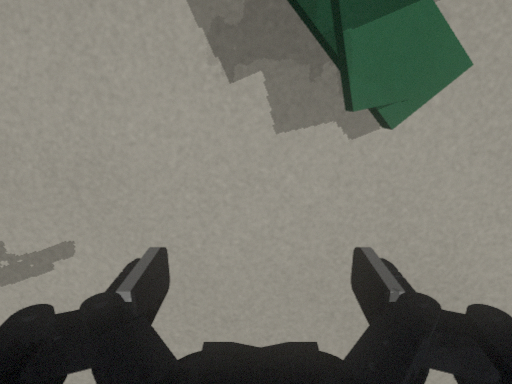

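The brown things standing in the rack are the candidates: scene (183,262) / side (325,245), and scene (235,217) / side (287,207). The blue ones are excluded. Next I'll enlarge both views.

Run:
```python
import cv2,numpy as np
a=cv2.imread('pics/a_scene.png')[180:310,150:280]; b=cv2.imread('pics/a_side.png')[165:305,250:380]
c=cv2.imread('pics/a_scene.png')[85:205,310:420]; d=cv2.imread('pics/a_side.png')[85:180,200:290]
r=lambda i:cv2.resize(i,(400,300),interpolation=cv2.INTER_CUBIC) 
r=lambda i:cv2.copyMakeBorder((lambda j:j)(cv2.resize(i,None,fx=300/i.shape[0],fy=300/i.shape[0],interpolation=cv2.INTER_CUBIC)),0,0,0,400-int(round(i.shape[1]*300/i.shape[0])),cv2.BORDER_CONSTANT)
cv2.imwrite('pics/b.png',np.vstack([np.hstack([r(a),r(b)]),np.hstack([r(c),r(d)])]))
```

```text
(no output)
```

View pics/b.png

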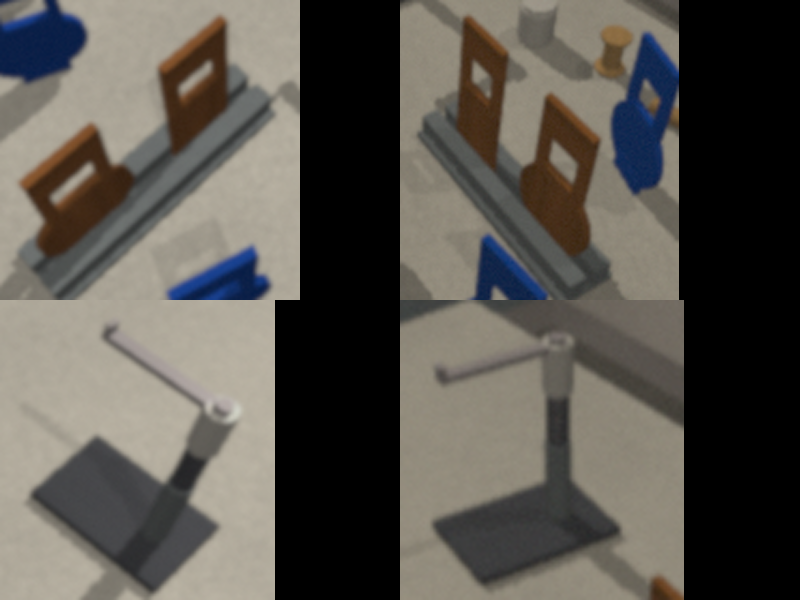

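The crop confirms it: the template at scene (183,262) / side (325,245) has a belly bulging beyond its bar on both sides, so it's the round one. The other, at scene (235,217), is straight. In both views the hook points away from the sleeve, with its tip at scene (354,98).

```bash
cat > h.py <<'E'
import cv2,numpy as np
from workcell import bot
from scipy.spatial.transform import Rotation as R
def ray(n,p,c=None,T=None):
    c=bot.get_calibration(n) if c is None else c
    T=c['world_from_camera'] if T is None else T
    K=c['mtx']; d=np.array([(p[0]-K[0,2])/K[0,0],-(p[1]-K[1,2])/K[1,1],-1.]);d=T[:3,:3]@d
    return T[:3,3],d/np.linalg.norm(d)
def onz(n,p,z,T=None):
    o,d=ray(n,p,T=T); return o+d*(z-o[2])/d[2]
def tri(*nps):
    A=np.zeros((3,3));b=np.zeros(3);L=[]
    for n,p in nps:
        o,d=ray(n,p);M=np.eye(3)-np.outer(d,d);A+=M;b+=M@o;L.append((o,M))
    x=np.linalg.solve(A,b); return x,[np.linalg.norm(M@(x-o)) for o,M in L]
def wristT(obs):
    T=np.eye(4);T[:3,:3]=R.from_quat(obs['tool_rot']).as_matrix();T[:3,3]=obs['eef_pos']
    return T@bot.get_calibration('wrist')['mount']
E
python3 - <<'E'
from h import *
for n in('scene','side'):
    im=cv2.imread(f'pics/a_{n}.png');hsv=cv2.cvtColor(im,cv2.COLOR_BGR2HSV)
    m=((hsv[...,0]<16)&(hsv[...,1]>110)&(hsv[...,2]>40)).astype(np.uint8)
    cs,hi=cv2.findContours(m,cv2.RETR_CCOMP,cv2.CHAIN_APPROX_NONE)
    for i,c in enumerate(cs):
        if cv2.contourArea(c)>60: print(n,'hole' if hi[0][i][3]>=0 else 'out',cv2.contourArea(c),c.mean(0)[0].round(1),cv2.approxPolyDP(c,2,True)[:,0].tolist())
    m=((hsv[...,2]<75)&(hsv[...,1]<60)).astype(np.uint8)
    cs,_=cv2.findContours(m,0,2)
    for c in cs:
        x,y=c.mean(0)[0]
        if cv2.contourArea(c)>300 and x>200 and y<205: print(n,'dark',cv2.approxPolyDP(c,3,True)[:,0].tolist())
E
```

```text
scene out 133.5 [ 77.2 376.4] [[73, 369], [70, 374], [75, 383], [83, 383], [85, 381], [78, 369]]
scene out 287.0 [103.1 368.4] [[93, 352], [90, 356], [107, 383], [116, 383], [109, 369], [102, 366], [104, 363], [98, 353]]
scene out 1349.0 [182.4 262.1] [[189, 234], [159, 259], [170, 274], [167, 286], [171, 290], [180, 286], [198, 270], [207, 257], [204, 253], [196, 251]]
scene hole 183.0 [181.  258.7] [[189, 248], [192, 254], [172, 269], [170, 264]]
scene out 973.5 [234.5 216. ] [[246, 188], [219, 209], [225, 245], [247, 225]]
scene hole 141.0 [234.1 213.4] [[240, 204], [243, 210], [227, 222], [226, 216]]
scene out 2407.5 [337.4  12.1] [[278, 0], [372, 44], [389, 0], [302, 0], [298, 8], [294, 0]]
scene dark [[348, 142], [323, 163], [371, 200], [374, 196], [368, 191], [382, 172], [391, 149], [384, 146], [369, 165], [360, 150]]
scene dark [[390, 1], [377, 37], [511, 96], [511, 0]]
side out 247.5 [422.  375.3] [[437, 369], [430, 364], [406, 383], [421, 383]]
side out 283.0 [402.5 357.5] [[418, 348], [412, 345], [402, 353], [403, 355], [396, 356], [386, 364], [392, 371], [415, 354]]
side out 1554.5 [325.2 246.2] [[319, 209], [314, 239], [308, 244], [306, 253], [312, 265], [331, 283], [337, 278], [334, 260], [342, 229]]
side hole 198.0 [325.7 240.1] [[321, 229], [335, 242], [330, 251], [317, 239]]
side out 1006.5 [287.5 207.8] [[281, 173], [277, 225], [293, 243], [299, 189]]
side hole 139.5 [287.5 201.6] [[283, 192], [293, 200], [292, 211], [282, 202]]
side out 2447.0 [ 14.6 105.3] [[0, 44], [0, 124], [10, 147], [13, 148], [11, 149], [14, 156], [18, 157], [46, 147]]
side dark [[320, 137], [511, 258], [510, 247]]
side dark [[252, 116], [247, 116], [245, 144], [211, 156], [226, 174], [268, 158], [253, 142]]
```

Run:
```python
from h import *
print('bar', [onz('scene',p,.24).round(4) for p in((159,259),(189,234))],[onz('side',p,.24).round(4) for p in((319,209),(342,229))])
print('str', [onz('scene',p,.24).round(4) for p in((219,209),(246,188))],[onz('side',p,.24).round(4) for p in((281,173),(299,189))])
print('tri hole',tri(('scene',(181,258.7)),('side',(325.7,240.1))))
print('tri hole str',tri(('scene',(234.1,213.4)),('side',(287.5,201.6))))
for nm,a,b in(('tip',(354,97),(212.7,108.1)),('sleeve',(398.8,129),(250,98.5))): 
  print(nm,tri(('scene',a),('side',b)),onz('scene',a,.249).round(4),onz('side',b,.249).round(4))
print('base',[onz('scene',p,.012).round(4) for p in((348,142),(323,163),(371,199))],[onz('side',p,.012).round(4) for p in((211,156),(226,173),(268,157))])
```

```text
bar [array([ 0.4672, -0.3341,  0.24  ]), array([ 0.4773, -0.2595,  0.24  ])] [array([ 0.477 , -0.2612,  0.24  ]), array([ 0.4705, -0.3363,  0.24  ])]
str [array([ 0.4882, -0.1788,  0.24  ]), array([ 0.5011, -0.1035,  0.24  ])] [array([ 0.4975, -0.108 ,  0.24  ]), array([ 0.4899, -0.1818,  0.24  ])]
tri hole (array([ 0.47345508, -0.29744745,  0.16463793]), [np.float64(0.0011348621934160533), np.float64(0.0011348621934161827)])
tri hole str (array([ 0.49455882, -0.14149443,  0.16403073]), [np.float64(0.0009569083780840334), np.float64(0.0009569083780840074)])
tip (array([0.55136033, 0.28033504, 0.23852545]), [np.float64(0.0011636400203621647), np.float64(0.0011636400203620552)]) [0.5539 0.2714 0.249 ] [0.541  0.2629 0.249 ]
sleeve (array([0.69029436, 0.25860504, 0.23495373]), [np.float64(0.0018727566145241075), np.float64(0.0018727566145241346)]) [0.6909 0.2475 0.249 ] [0.6731 0.2354 0.249 ]
base [array([0.567 , 0.3288, 0.012 ]), array([0.5476, 0.2117, 0.012 ]), array([0.7236, 0.1918, 0.012 ])] [array([0.5565, 0.3264, 0.012 ]), array([0.5408, 0.2103, 0.012 ]), array([0.718 , 0.1856, 0.012 ])]
```

```bash
cat >> h.py <<'E'
def tgt_R(yaw_deg):  # tool x down, z along normal at yaw
    z=np.array([np.cos(np.radians(yaw_deg)),np.sin(np.radians(yaw_deg)),0]);x=np.array([0,0,-1.]);y=np.cross(z,x)
    return np.column_stack([x,y,z])
def delta(pos,yaw,obs=None):
    o=bot.get_obs() if obs is None else obs
    Rm=R.from_quat(o['tool_rot']).as_matrix()
    out=[]
    for k in (yaw,yaw+180):
        rv=R.from_matrix(Rm.T@tgt_R(k)).as_rotvec(); out.append(rv)
    print('rotvec options',[r.round(4).tolist() for r in out])
    d=np.array(pos)-o['eef_pos']
    print('shift now axes',(Rm.T@d).round(4),'after-rot axes',(tgt_R(yaw).T@d).round(4))
E
python3 - <<'E'
from h import *
o=bot.get_obs();print(R.from_quat(o['tool_rot']).as_matrix().round(3))
delta([.475,-.2975,.52],-7.7)
E
```

```text
[[-0.001 -0.914  0.405]
 [-0.001  0.405  0.914]
 [-1.    -0.    -0.002]]
rotvec options [[1.2884, -0.0014, 0.001], [-1.8532, -0.0011, -0.0015]]
shift now axes [-0.1151 -0.5548 -0.5798] after-rot axes [-0.116  -0.7112  0.3713]
```

Call:
arm_command:
  moves: [-0.011,0,0,0.117,0,0,-1,-0.011,0,0,0.117,0,0,-1,-0.011,0,0,0.117,0,0,-1,-0.011,0,0,0.117,0,0,-1,-0.011,0,0,0.117,0,0,-1,-0.011,0,0,0.117,0,0,-1,-0.011,0,0,0.117,0,0,-1,-0.011,0,0,0.117,0,0,-1,-0.011,0,0,0.117,0,0,-1,-0.011,0,0,0.117,0,0,-1,-0.011,0,0,0.117,0,0,-1]

```text
clock: 1.07
eef_pos: [0.2022, 0.4566, 0.5224]
tool_rot: [0.062, 0.706, -0.076, 0.701]
ft_force: [0.3, 0.4, -0.1]
grip_width: 0.0854
```

Run:
```python
from h import *
o=bot.get_obs();print(o['clock'],o['joint_pos'].round(2),o['eef_pos'])
delta([.475,-.2975,.52],-7.7)
```

```text
1.0667 [ 1.15  0.23  0.3   1.66 -0.    2.92] [0.20215671 0.45658929 0.52243883]
rotvec options [[-0.0607, -0.005, 0.0195], [3.0807, 0.0301, 0.0077]]
shift now axes [ 0.0141 -0.6867  0.4139] after-rot axes [ 0.0024 -0.7107  0.3714]
```

Call:
arm_command:
  moves: [0,0,0,-0.06,-0.005,0.02,-1,0,-0.037,0.0195,0,0,0,-1,0,-0.037,0.0195,0,0,0,-1,0,-0.037,0.0195,0,0,0,-1,0,-0.037,0.0195,0,0,0,-1,0,-0.037,0.0195,0,0,0,-1,0,-0.037,0.0195,0,0,0,-1,0,-0.037,0.0195,0,0,0,-1,0,-0.037,0.0195,0,0,0,-1,0,-0.037,0.0195,0,0,0,-1,0,-0.037,0.0195,0,0,0,-1,0,-0.037,0.0195,0,0,0,-1,0,-0.037,0.0195,0,0,0,-1,0,-0.037,0.0195,0,0,0,-1,0,-0.037,0.0195,0,0,0,-1,0,-0.037,0.0195,0,0,0,-1,0,-0.037,0.0195,0,0,0,-1]

```text
clock: 2.48
eef_pos: [0.4289, -0.1684, 0.518]
tool_rot: [0.044, 0.705, -0.042, 0.706]
ft_force: [1.3, 0.6, 0.2]
grip_width: 0.0852
```

Run:
```python
from h import *
o=bot.get_obs();print(o['clock'],o['joint_pos'].round(2),o['eef_pos'])
delta([.475,-.2975,.52],-7.7)
```

```text
2.4833 [-0.38  0.14  0.17  1.6   0.    1.32] [ 0.42892185 -0.16840233  0.5180122 ]
rotvec options [[0.0137, 0.0013, -0.0032], [-3.1279, 0.005, 0.0021]]
shift now axes [-0.0023 -0.1226  0.0613] after-rot axes [-0.002  -0.1218  0.063 ]
```

Call:
arm_command:
  moves: [0,-0.03,0.0155,0.014,0,-0.003,-1,0,-0.03,0.0155,0,0,0,-1,0,-0.03,0.0155,0,0,0,-1,0,-0.025,0.0125,0,0,0,-1,0,0,0,0,0,0,-1,0,0,0,0,0,0,-1]

```text
clock: 2.98
eef_pos: [0.4741, -0.3058, 0.5116]
tool_rot: [0.053, 0.707, -0.051, 0.703]
ft_force: [0.3, 0.5, -0.0]
grip_width: 0.0856
```

Run:
```python
from h import *
o=bot.get_obs();print(o['clock'],o['joint_pos'].round(2),o['eef_pos'],np.abs(o['joint_vel']).max())
np.save('w1.npy',wristT(o)); im=bot.camera('wrist')[:,:,::-1]; cv2.imwrite('pics/w1.png',im)
delta([.475,-.2975,.52],-7.7)
```

```text
2.9833 [-0.57  0.37  0.45  1.66 -0.    1.15] [ 0.47414828 -0.30577007  0.5115958 ] 0.055210032460862445
rotvec options [[-0.0121, -0.0059, -0.0014], [3.1295, -0.0022, 0.0092]]
shift now axes [-0.0088  0.0081 -0.0003] after-rot axes [-0.0088  0.0081 -0.0002]
```

View pics/w1.png

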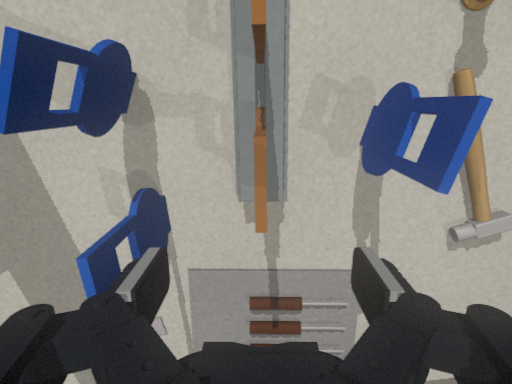

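The wrist view shows the bar's bright top face in the rack slot as a vertical strip, about column 261, rows 135 to 232. It's already centred between the jaws and parallel to the pads.

Run:
```python
from h import *
im=cv2.imread('pics/w1.png');T=np.load('w1.npy')
hsv=cv2.cvtColor(im,cv2.COLOR_BGR2HSV)
print([(r,hsv[r,260].tolist()) for r in range(100,240,6)])
m=(hsv[...,0]<16)&(hsv[...,1]>110)&(hsv[...,2]>120)
m[:,:245]=0;m[:,275:]=0
rows=[r for r in range(100,245) if m[r].sum()>6];print(rows[0],rows[-1])
for r in (145,185,222):
    x=np.where(m[r])[0];print(r,x.min(),x.max(),onz('wrist',((x.min()+x.max())/2,r),.24,T).round(4))
for r in range(128,142,2): print(r,m[r].sum(),end=' ')
for r in (134.5,232.5):print(onz('wrist',(261,r),.24,T).round(4))
```

```text
[(100, [105, 5, 104]), (106, [15, 40, 101]), (112, [14, 137, 130]), (118, [12, 124, 111]), (124, [15, 143, 136]), (130, [13, 131, 123]), (136, [14, 135, 128]), (142, [14, 143, 144]), (148, [14, 143, 130]), (154, [14, 142, 133]), (160, [14, 134, 137]), (166, [15, 137, 134]), (172, [14, 135, 138]), (178, [14, 136, 137]), (184, [14, 137, 136]), (190, [13, 135, 149]), (196, [13, 135, 147]), (202, [14, 135, 149]), (208, [13, 138, 150]), (214, [14, 136, 150]), (220, [15, 136, 148]), (226, [14, 135, 151]), (232, [14, 98, 156]), (238, [21, 21, 171])]
130 231
145 254 265 [ 0.478 -0.265  0.24 ]
185 255 265 [ 0.4737 -0.2968  0.24  ]
222 256 266 [ 0.4699 -0.3285  0.24  ]
128 3 130 9 132 8 134 7 136 12 138 12 140 12 [ 0.4803 -0.2572  0.24  ]
[ 0.4685 -0.3379  0.24  ]
```

Call:
arm_command:
  moves: [0,0.004,0,-0.009,-0.006,-0.001,-1,0,0.004,0,0,0,0,-1,0.015,0,0,0,0,0,-1,0.015,0,0,0,0,0,-1,0.015,0,0,0,0,0,-1,0.015,0,0,0,0,0,-1,0,0,0,0,0,0,-1,0,0,0,0,0,0,-1]

```text
clock: 3.7
eef_pos: [0.4739, -0.2853, 0.4547]
tool_rot: [0.043, 0.703, -0.044, 0.708]
ft_force: [0.2, 0.2, 0.6]
grip_width: 0.0855
```

Run:
```python
from h import *
o=bot.get_obs();print(o['clock'],o['joint_pos'].round(2),o['eef_pos'],np.abs(o['joint_vel']).max())
delta([.4743,-.2975,.387],-7.5)
```

```text
3.7 [-0.54  0.33  0.26  1.49  0.    1.15] [ 0.4739348  -0.28525935  0.45471174] 0.048259058601647635
rotvec options [[0.0072, 0.0075, 0.0002], [-3.1344, -0.0004, 0.0118]]
shift now axes [ 0.0677 -0.0121  0.0014] after-rot axes [ 0.0677 -0.0121  0.002 ]
```

Call:
arm_command:
  moves: [0,-0.01,0.0015,0.007,0.007,0,-1,0,0,0,0,0,0,-1,0,0,0,0,0,0,-1]

```text
clock: 3.95
eef_pos: [0.4744, -0.2941, 0.4583]
tool_rot: [0.044, 0.704, -0.046, 0.707]
ft_force: [-0.3, -0.4, 0.1]
grip_width: 0.0854
```

```bash
cat > st.py <<'E'
from h import *
import sys
o=bot.get_obs();print(round(o['clock'],2),o['eef_pos'].round(4),'v',np.abs(o['joint_vel']).max().round(3),'F',o['ft_force'].round(2),'w',o['grip_width'].round(4))
a=[float(x) for x in sys.argv[1:]]
delta(a[:3],a[3])
E
python3 st.py .4743 -.2975 .387 -7.5
```

```text
Traceback (most recent call last):
  File "st.py", line 3, in <module>
    o=bot.get_obs();print(round(o['clock'],2),o['eef_pos'].round(4),'v',np.abs(o['joint_vel']).max().round(3),'F',o['ft_force'].round(2),'w',o['grip_width'].round(4))
                                                                                                                                             ^^^^^^^^^^^^^^^^^^^^^
AttributeError: 'float' object has no attribute 'round'
```

```bash
sed -i "s/o\['grip_width'\].round(4)/round(o['grip_width'],4)/" st.py; python3 st.py .4743 -.2975 .387 -7.5
```

```text
3.95 [ 0.4744 -0.2941  0.4583] v 0.03 F [-0.27 -0.4   0.06] w 0.0854
rotvec options [[0.0028, 0.0039, 0.002], [-3.1388, -0.0032, 0.0062]]
shift now axes [ 0.0714 -0.0032  0.0001] after-rot axes [ 0.0713 -0.0034  0.0004]
```

Call:
arm_command:
  moves: [0.012,-0.002,0,0,0,0,-1,0.012,-0.001,0,0,0,0,-1,0.012,0,0,0,0,0,-1,0,0,0,0,0,0,-1,0,0,0,0,0,0,-1]

```text
clock: 4.37
eef_pos: [0.4752, -0.299, 0.4267]
tool_rot: [0.043, 0.701, -0.048, 0.71]
ft_force: [1.0, 0.9, 0.2]
grip_width: 0.0853
```

```bash
python3 st.py .4743 -.2975 .387 -7.5
```

```text
4.37 [ 0.4752 -0.299   0.4267] v 0.01 F [1.   0.85 0.18] w 0.0853
rotvec options [[0.0012, 0.0136, 0.0064], [-3.1403, -0.01, 0.0214]]
shift now axes [ 0.0397  0.0016 -0.0016] after-rot axes [ 0.0397  0.0013 -0.0011]
```

Call:
arm_command:
  moves: [0.01,0.001,-0.001,0.001,0.0136,0.006,-1,0.01,0,0,0,0,0,-1,0.01,0,0,0,0,0,-1,0,0,0,0,0,0,-1,0,0,0,0,0,0,-1]

```text
clock: 4.78
eef_pos: [0.4749, -0.2984, 0.3962]
tool_rot: [0.046, 0.705, -0.047, 0.706]
ft_force: [0.0, 0.4, -0.5]
grip_width: 0.0852
```

```bash
python3 st.py .4743 -.2975 .387 -7.5
```

```text
4.78 [ 0.4749 -0.2984  0.3962] v 0.03 F [ 0.02  0.39 -0.54] w 0.0852
rotvec options [[-0.0004, 0.0021, 0.0012], [3.1412, 0.0019, -0.0033]]
shift now axes [ 0.0092  0.0008 -0.0007] after-rot axes [ 0.0092  0.0008 -0.0007]
```

Down the last 9 mm, then close.

Call:
arm_command:
  moves: [0.009,0.001,0,0,0.002,0.001,-1,0,0,0,0,0,0,-1,0,0,0,0,0,0,1,0,0,0,0,0,0,1,0,0,0,0,0,0,1,0,0,0,0,0,0,1,0,0,0,0,0,0,1,0,0,0,0,0,0,1,0,0,0,0,0,0,1,0,0,0,0,0,0,1]

```text
clock: 5.62
eef_pos: [0.4752, -0.2973, 0.3872]
tool_rot: [0.046, 0.705, -0.047, 0.706]
ft_force: [-0.2, 0.1, -1.3]
grip_width: 0.0089
```

```bash
python3 st.py .4743 -.2975 .387 -7.5
```

```text
5.62 [ 0.4752 -0.2973  0.3872] v 0.003 F [-0.25  0.11 -1.32] w 0.0089
rotvec options [[-0.0002, 0.0011, 0.0008], [3.1414, 0.0013, -0.0017]]
shift now axes [ 0.0002 -0.0003 -0.0009] after-rot axes [ 0.0002 -0.0003 -0.0009]
```

Call:
arm_command:
  moves: [-0.01,0,0,0,0.001,0.001,1,-0.01,0,0,0,0,0,1,-0.01,0,0,0,0,0,1,0,0,0,0,0,0,1]

```text
clock: 5.95
eef_pos: [0.4753, -0.2972, 0.417]
tool_rot: [0.047, 0.706, -0.046, 0.705]
ft_force: [-0.0, -0.4, 0.3]
grip_width: 0.0091
```

```bash
python3 st.py .4752 -.2975 .64 -7.5
```

```text
5.95 [ 0.4753 -0.2972  0.417 ] v 0.028 F [-0.05 -0.36  0.3 ] w 0.0091
rotvec options [[-0.0002, -0.0021, -0.002], [3.1414, -0.0032, 0.0033]]
shift now axes [-2.23e-01  1.00e-04 -5.00e-04] after-rot axes [-2.23e-01 -3.00e-04 -1.00e-04]
```

Call:
arm_command:
  moves: [-0.015,0,0,0,-0.002,-0.002,1,-0.015,0,0,0,0,0,1,-0.015,0,0,0,0,0,1,-0.015,0,0,0,0,0,1,-0.015,0,0,0,0,0,1,-0.015,0,0,0,0,0,1,-0.015,0,0,0,0,0,1,-0.015,0,0,0,0,0,1,-0.015,0,0,0,0,0,1,-0.015,0,0,0,0,0,1,-0.015,0,0,0,0,0,1,-0.015,0,0,0,0,0,1,-0.015,0,0,0,0,0,1,-0.015,0,0,0,0,0,1,0,0,0,0,0,0,1]

```text
clock: 7.2
eef_pos: [0.4756, -0.2976, 0.6301]
tool_rot: [0.048, 0.71, -0.045, 0.701]
ft_force: [-0.6, 0.1, -1.2]
grip_width: 0.0088
```

```bash
python3 st.py .465 .29 .64 -8
python3 - <<'E'
from h import *
cv2.imwrite('pics/c_scene.png',bot.camera('scene')[:,:,::-1])
E
```

```text
7.2 [ 0.4756 -0.2976  0.6301] v 0.062 F [-0.64  0.05 -1.2 ] w 0.0088
rotvec options [[0.0085, -0.0118, -0.0038], [-3.133, 0.0059, -0.0185]]
shift now axes [-0.0066  0.5812 -0.0874] after-rot axes [-0.0099  0.5804 -0.0922]
```

View pics/c_scene.png

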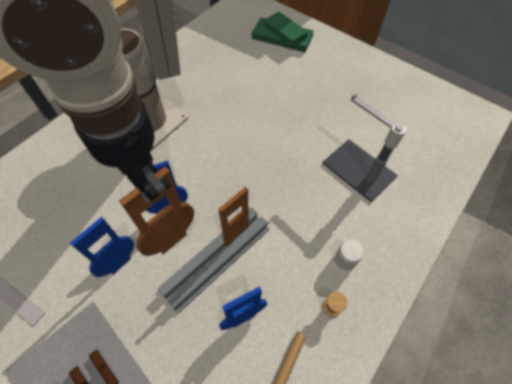

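The round template is held at (160,210) and clear of everything; the straight one still stands in the rack at (235,217). Next I carry it across to in front of the hook.

Call:
arm_command:
  moves: [-0.01,0.01,0,0.008,-0.012,-0.004,1,0,0.025,-0.004,0,0,0,1,0,0.036,-0.0055,0,0,0,1,0,0.036,-0.0055,0,0,0,1,0,0.036,-0.0055,0,0,0,1,0,0.036,-0.0055,0,0,0,1,0,0.036,-0.0055,0,0,0,1,0,0.036,-0.0055,0,0,0,1,0,0.036,-0.0055,0,0,0,1,0,0.036,-0.0055,0,0,0,1,0,0.036,-0.0055,0,0,0,1]

```text
clock: 8.17
eef_pos: [0.474, 0.0772, 0.6296]
tool_rot: [0.057, 0.709, -0.054, 0.7]
ft_force: [1.0, -0.5, -1.8]
grip_width: 0.0091
```

```bash
python3 st.py .475 .29 .55 -8
```

```text
8.17 [0.474  0.0772 0.6296] v 0.959 F [ 1.   -0.47 -1.8 ] w 0.0091
rotvec options [[-0.018, -0.0129, -0.0041], [3.1236, -0.0063, 0.0202]]
shift now axes [ 0.0809  0.21   -0.0314] after-rot axes [ 0.0796  0.2109 -0.0287]
```

Call:
arm_command:
  moves: [0.01,0.03,-0.005,-0.018,-0.013,-0.004,1,0.01,0.03,-0.005,0,0,0,1,0.01,0.03,-0.005,0,0,0,1,0.01,0.03,-0.005,0,0,0,1,0.01,0.03,-0.005,0,0,0,1,0.01,0.02,-0.003,0,0,0,1,0.01,0.01,0,0,0,0,1,0,0,0,0,0,0,1,0,0,0,0,0,0,1]

```text
clock: 8.92
eef_pos: [0.4623, 0.2795, 0.5512]
tool_rot: [0.044, 0.708, -0.044, 0.704]
ft_force: [-1.1, -1.0, -1.3]
grip_width: 0.0088
```

```bash
python3 st.py .475 .29 .55 -8;  python3 - <<'E'
from h import *
o=bot.get_obs();np.save('w2.npy',wristT(o));np.save('o2.npy',np.r_[o['eef_pos'],o['tool_rot']])
for n in('wrist','scene','side'): cv2.imwrite(f'pics/d_{n}.png',bot.camera(n)[:,:,::-1])
E
```

```text
8.92 [0.4623 0.2795 0.5512] v 0.039 F [-1.07 -1.02 -1.31] w 0.0088
rotvec options [[0.0143, -0.0061, 0.0008], [-3.1273, -0.0013, -0.0096]]
shift now axes [0.0011 0.012  0.0113] after-rot axes [0.0012 0.0121 0.0112]
```

View pics/d_wrist.png

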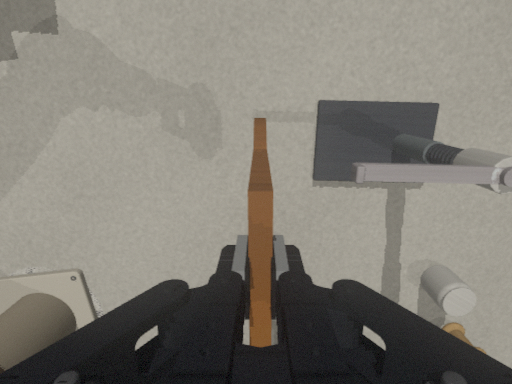

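View pics/d_scene.png

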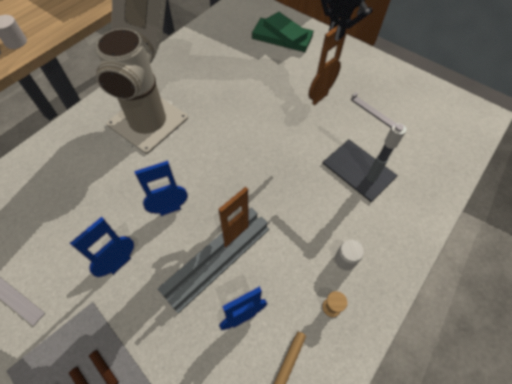

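View pics/d_side.png

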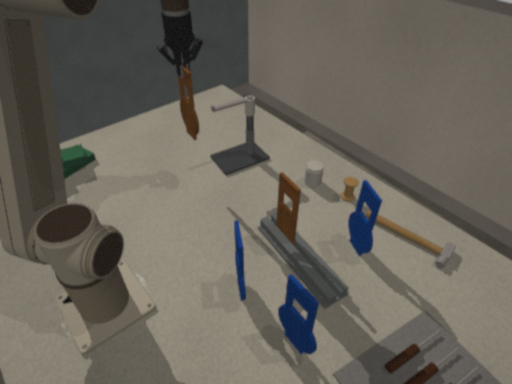

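The wrist view shows the hook bar clearly, running from its tip at about (360,172) to the sleeve at about (500,178). The held template is the vertical strip near column 260.

Run:
```python
from h import *
im=cv2.imread('pics/d_wrist.png')
c=cv2.resize(im[140:210,330:512],None,fx=4,fy=4,interpolation=cv2.INTER_CUBIC);cv2.imwrite('pics/e.png',c)
```

```text
(no output)
```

View pics/e.png

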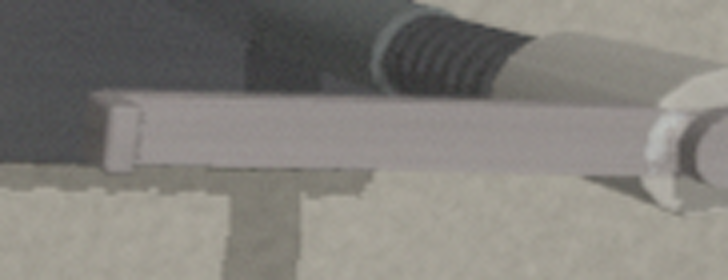

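Run:
```python
from h import *
T=np.load('w2.npy');o=np.load('o2.npy')
P=lambda x,y,z:onz('wrist',(330+x/4,140+y/4),z,T)
tip=P(122,137.5,.252);a=P(200,136.5,.24);b=P(600,139,.24)
print('tip',tip,'a',a,'b',b,'widths',np.linalg.norm(P(122,105,.252)-P(122,170,.252)),np.linalg.norm(P(600,105,.24)-P(600,173,.24)))
d=b-tip;yaw=np.degrees(np.arctan2(d[1],d[0]));d=b-a;print(yaw,np.degrees(np.arctan2(d[1],d[0])))
# base plate top corners z .012
for p in((318,101),(436,103),(314,181)):print('base',onz('wrist',p,.012,T).round(4))
Rm=R.from_quat(o[3:]).as_matrix();print('toolz yaw',np.degrees(np.arctan2(Rm[1,2],Rm[0,2])),'tool x',Rm[:,0])
# template in hand: bar top width edges at TCP x ~.147
for p in((260,188),(260,345)):
   c=bot.get_calibration('wrist');oo,dd=ray('wrist',p,c,c['mount']);print('in tool',oo+dd*(.147-oo[0])/dd[0])
# scene mask of template tip
```

```text
tip [0.54974002 0.27928641 0.252     ] a [0.57108613 0.2740879  0.24      ] b [0.66233504 0.26217969 0.24      ] widths 0.014796417016671785 0.016383939690695588
-8.63895991499805 -7.435223562433624
base [0.5577 0.3412 0.012 ]
base [0.7405 0.3152 0.012 ]
base [0.5417 0.2129 0.012 ]
toolz yaw -7.181965151264967 tool x [-6.16929901e-03 -4.98168279e-07 -9.99980970e-01]
in tool [ 1.47000000e-01  4.02819509e-02 -1.36708534e-04]
in tool [ 1.47000000e-01 -3.46682774e-02 -1.13995616e-04]
```

```bash
python3 st.py .480 .2880 .461 -8
```

```text
9.07 [0.4629 0.2783 0.5524] v 0.014 F [ 0.01  0.71 -2.01] w 0.0091
rotvec options [[0.0117, -0.0042, -0.0007], [-3.1298, 0.0012, -0.0066]]
shift now axes [0.0914 0.0118 0.0161] after-rot axes [0.0914 0.012  0.0156]
```

Call:
arm_command:
  moves: [0.015,0.003,0.004,0.0117,-0.004,-0.001,1,0.015,0.003,0.004,0,0,0,1,0.015,0.003,0.004,0,0,0,1,0.015,0.002,0.004,0,0,0,1,0.015,0,0,0,0,0,1,0.011,0,0,0,0,0,1,0,0,0,0,0,0,1,0,0,0,0,0,0,1]

```text
clock: 9.73
eef_pos: [0.4847, 0.2757, 0.4741]
tool_rot: [0.059, 0.699, -0.053, 0.711]
ft_force: [-0.1, 0.1, -0.7]
grip_width: 0.0088
```

```bash
python3 st.py .480 .2880 .461 -8
```

```text
9.73 [0.4847 0.2757 0.4741] v 0.025 F [-0.13  0.13 -0.72] w 0.0088
rotvec options [[-0.0199, 0.0163, -0.0094], [3.1215, -0.0147, -0.0254]]
shift now axes [ 0.0131  0.0113 -0.0068] after-rot axes [ 0.0131  0.0116 -0.0064]
```

Call:
arm_command:
  moves: [0.007,0.006,-0.003,-0.02,0.016,-0.009,1,0.006,0.005,-0.003,0,0,0,1,0,0,0,0,0,0,1,0,0,0,0,0,0,1]

```text
clock: 10.07
eef_pos: [0.4811, 0.2869, 0.4641]
tool_rot: [0.051, 0.704, -0.049, 0.707]
ft_force: [-0.7, -0.4, -2.2]
grip_width: 0.009
```

```bash
python3 st.py .480 .2880 .461 -8
```

```text
10.07 [0.4811 0.2869 0.4641] v 0.012 F [-0.65 -0.42 -2.19] w 0.009
rotvec options [[-0.0014, 0.0038, -0.0036], [3.1402, -0.0056, -0.006]]
shift now axes [ 0.0031  0.001  -0.0013] after-rot axes [ 0.0031  0.001  -0.0013]
```

Call:
arm_command:
  moves: [0.003,0.001,0.005,-0.001,0.004,-0.003,1,0,0,0.008,0,0,0,1,0,0,0.008,0,0,0,1,0,0,0,0,0,0,1,0,0,0,0,0,0,1]

```text
clock: 10.48
eef_pos: [0.5045, 0.2856, 0.4619]
tool_rot: [0.049, 0.705, -0.048, 0.706]
ft_force: [0.6, -0.2, -2.0]
grip_width: 0.0087
```

```bash
python3 st.py .604 .2705 .461 -8
cat > look.py <<'E'
from h import *
import sys
a=bot.camera('scene')[20:170,290:440,::-1];b=bot.camera('side')[50:190,170:310,::-1]
cv2.imwrite(sys.argv[1],np.hstack([cv2.resize(i,(400,400),interpolation=cv2.INTER_CUBIC) for i in(a,b)]))
E
python3 look.py pics/f.png
```

```text
10.48 [0.5045 0.2856 0.4619] v 0.023 F [ 0.62 -0.23 -2.04] w 0.0087
rotvec options [[0.0012, 0.0017, -0.0015], [-3.1404, 0.0024, 0.0027]]
shift now axes [ 0.0011 -0.0012  0.1007] after-rot axes [ 0.0009 -0.0011  0.1007]
```

View pics/f.png

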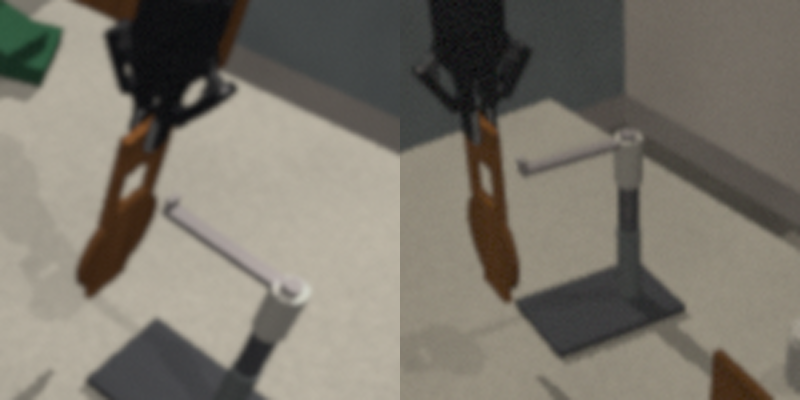

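The window at (133,178) in the scene crop and (485,178) in the side crop lines up with the tip along the hook's axis. I'll advance and watch the force.

Call:
arm_command:
  moves: [0.001,-0.001,0.01,0.001,0.002,-0.001,1,0,0,0.01,0,0,0,1,0,0,0.01,0,0,0,1,0,0,0.01,0,0,0,1,0,0,0,0,0,0,1,0,0,0,0,0,0,1]

```text
clock: 11.08
eef_pos: [0.5467, 0.2779, 0.4607]
tool_rot: [0.049, 0.706, -0.049, 0.705]
ft_force: [-0.6, 0.9, -1.6]
grip_width: 0.0089
```

```bash
python3 st.py .604 .2705 .461 -8; python3 look.py pics/g.png
```

```text
11.08 [0.5467 0.2779 0.4607] v 0.02 F [-0.56  0.88 -1.59] w 0.0089
rotvec options [[0.0006, -0.0004, 0.0002], [-3.141, -0.0003, -0.0006]]
shift now axes [-0.0003  0.0006  0.0578] after-rot axes [-0.0003  0.0006  0.0578]
```

View pics/g.png

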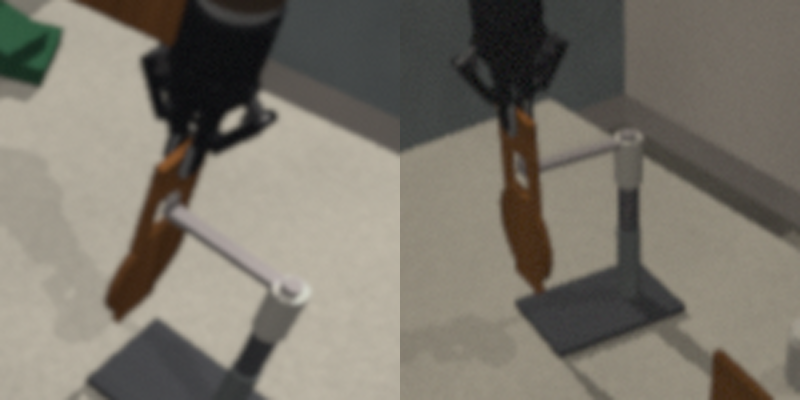

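The tip is entering the window, seen at (170,208) in the scene crop, and the force shows no contact. Continuing along the axis.

Call:
arm_command:
  moves: [0,0,0.01,0,0,0,1,0,0,0.01,0,0,0,1,0,0,0.01,0,0,0,1,0,0,0.01,0,0,0,1,0,0,0.01,0,0,0,1,0,0,0.006,0,0,0,1,0,0,0,0,0,0,1,0,0,0,0,0,0,1]

```text
clock: 11.85
eef_pos: [0.5995, 0.2715, 0.4624]
tool_rot: [0.047, 0.706, -0.047, 0.705]
ft_force: [-0.8, 0.1, -1.5]
grip_width: 0.0089
```

```bash
python3 st.py .604 .2705 .437 -8; python3 look.py pics/g2.png
```

```text
11.85 [0.5995 0.2715 0.4624] v 0.004 F [-0.77  0.08 -1.52] w 0.0089
rotvec options [[0.0057, -0.0024, 0.0001], [-3.1359, -0.0002, -0.0038]]
shift now axes [ 0.0254 -0.0004  0.0046] after-rot axes [ 0.0254 -0.0003  0.0045]
```

View pics/g2.png

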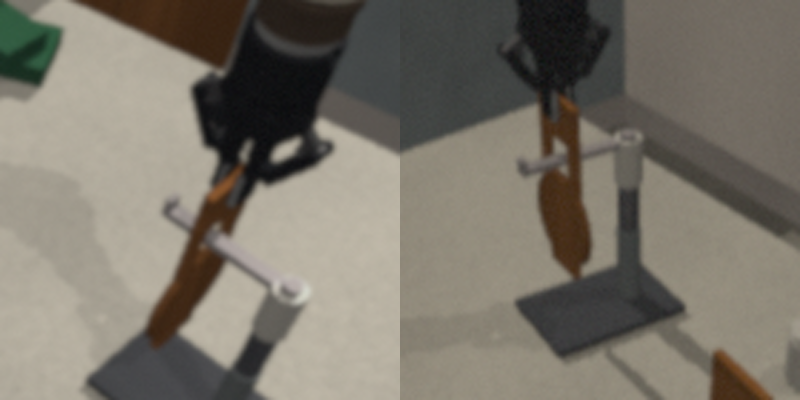

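The hook passes through the window around the middle of the seat, with no contact. Lowering in small steps.

Call:
arm_command:
  moves: [0.006,0,0.004,0.005,-0.002,0,1,0.006,0,0,0,0,0,1,0.005,0,0,0,0,0,1,0,0,0,0,0,0,1]

```text
clock: 12.28
eef_pos: [0.6022, 0.2714, 0.4445]
tool_rot: [0.049, 0.705, -0.049, 0.705]
ft_force: [0.6, -0.2, -1.3]
grip_width: 0.0094
```

```bash
python3 st.py .604 .2705 .437 -8
```

```text
12.28 [0.6022 0.2714 0.4445] v 0.005 F [ 0.64 -0.17 -1.31] w 0.0094
rotvec options [[0.0018, 0.0001, -0.0003], [-3.1398, 0.0005, 0.0001]]
shift now axes [ 0.0075 -0.0007  0.0019] after-rot axes [ 0.0075 -0.0007  0.0019]
```

Call:
arm_command:
  moves: [0.004,0,0,0.002,0,0,1,0.004,0,0,0,0,0,1,0,0,0,0,0,0,1]

```text
clock: 12.53
eef_pos: [0.6018, 0.2715, 0.4353]
tool_rot: [0.049, 0.706, -0.049, 0.705]
ft_force: [-0.1, 0.6, -0.8]
grip_width: 0.009
```

Call:
arm_command:
  moves: [0.004,0,0,0,0,0,1,0.003,0,0,0,0,0,1,0,0,0,0,0,0,1]

```text
clock: 12.78
eef_pos: [0.6016, 0.2715, 0.4291]
tool_rot: [0.05, 0.705, -0.049, 0.706]
ft_force: [-0.2, -0.0, 2.3]
grip_width: 0.0089
```

Call:
arm_command:
  moves: [0.004,0,0,0,0,0,1,0.002,0,0,0,0,0,1,0,0,0,0,0,0,1]

```text
clock: 13.03
eef_pos: [0.6012, 0.2712, 0.425]
tool_rot: [0.05, 0.704, -0.049, 0.707]
ft_force: [-2.2, -1.1, 3.3]
grip_width: 0.0086
```

Call:
arm_command:
  moves: [0.003,0,0,0,0,0,1,0.0015,0,0,0,0,0,1,0,0,0,0,0,0,1,0,0,0,0,0,0,1]

```text
clock: 13.37
eef_pos: [0.6008, 0.2711, 0.4224]
tool_rot: [0.051, 0.703, -0.048, 0.707]
ft_force: [-1.8, -1.1, 5.1]
grip_width: 0.0093
```

```bash
python3 st.py .6016 .2715 .437 -8; python3 look.py pics/i.png
```

```text
13.37 [0.6008 0.2711 0.4224] v 0.003 F [-1.84 -1.1   5.13] w 0.0093
rotvec options [[-0.0001, 0.0057, -0.0039], [3.1414, -0.0061, -0.009]]
shift now axes [-0.0146  0.0006  0.0009] after-rot axes [-0.0146  0.0006  0.0008]
```

View pics/i.png

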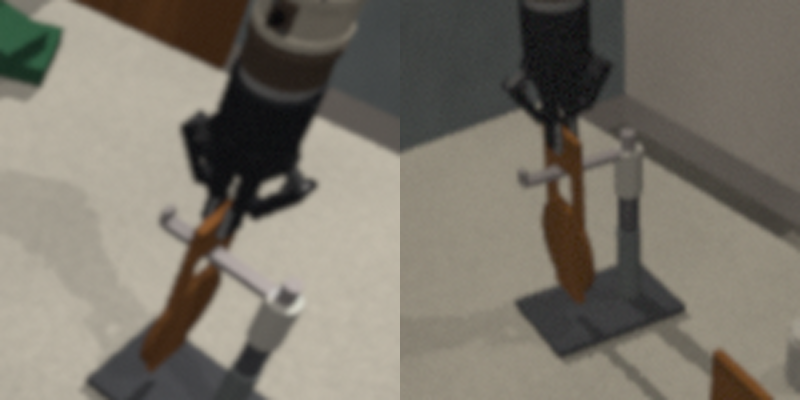

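```bash
cat > hk.py <<'E'
from h import *
import sys
def meas(tag):
  P=np.array([.5497,.2793,.248])
  for n in('scene','side'):
    a=cv2.imread(f'pics/a_{n}.png');b=bot.camera(n)[:,:,::-1].copy();cv2.imwrite(f'pics/{tag}_{n}.png',b)
    c=bot.get_calibration(n);T=np.linalg.inv(c['world_from_camera'])
    def pr(p):
        q=T[:3,:3]@p+T[:3,3];K=c['mtx'];return np.array([K[0,0]*q[0]/-q[2]+K[0,2],-K[1,1]*q[1]/-q[2]+K[1,2]])
    s=pr(P-[0,0,.01])-pr(P)   # px per 10mm
    u,v=np.round(pr(P)).astype(int)
    up=lambda i:cv2.resize(i,None,fx=8,fy=8,interpolation=cv2.INTER_CUBIC)
    t=up(a[v-6:v+6,u-6:u+6]);w=up(b[v-12:v+20,u-12:u+12])
    r=cv2.matchTemplate(w,t,cv2.TM_CCOEFF_NORMED);_,sc,_,l=cv2.minMaxLoc(r)
    d=np.array(l)/8-6
    print(n,'px',d.round(2),'per10mm',s.round(2),'drop mm',round(10*d@s/(s@s),1),'score',round(sc,2))
meas(sys.argv[1])
E
python3 hk.py j
```

```text
scene px [-1.12  3.88] per10mm [-0.97  2.79] drop mm 13.6 score 0.99
side px [0.25 3.75] per10mm [0.23 2.73] drop mm 13.7 score 0.99
```

Both cameras put the hook's drop at 13.6 mm so far. I need about 6 mm more.

Call:
arm_command:
  moves: [0.003,0,0,0,0.005,-0.003,1,0.003,0,0,0,0,0,1,0.002,0,0,0,0,0,1,0,0,0,0,0,0,1]

```text
clock: 13.9
eef_pos: [0.6012, 0.2712, 0.4161]
tool_rot: [0.05, 0.704, -0.048, 0.707]
ft_force: [-2.3, -0.9, 7.0]
grip_width: 0.0088
```

```bash
python3 st.py .6016 .2715 .437 -8; python3 hk.py k
```

```text
13.9 [0.6012 0.2712 0.4161] v 0.01 F [-2.27 -0.9   6.97] w 0.0088
rotvec options [[-0.0002, 0.0039, -0.0029], [3.1414, -0.0045, -0.0062]]
shift now axes [-0.0209  0.0004  0.0005] after-rot axes [-0.0209  0.0003  0.0004]
scene px [-1.75  5.62] per10mm [-0.97  2.79] drop mm 19.9 score 0.99
side px [0.38 5.38] per10mm [0.23 2.73] drop mm 19.7 score 0.99
```

The hook is down 19.8 mm, by both cameras, with 7.0 N at the wrist. Easing back up to the hanging height of about 3 mm (TCP about 0.433).

Call:
arm_command:
  moves: [-0.003,0,0,0,0.004,-0.003,1,-0.003,0,0,0,0,0,1,-0.003,0,0,0,0,0,1,-0.003,0,0,0,0,0,1,0,0,0,0,0,0,1,0,0,0,0,0,0,1]

```text
clock: 14.5
eef_pos: [0.6018, 0.2715, 0.4286]
tool_rot: [0.05, 0.705, -0.049, 0.706]
ft_force: [-2.0, -0.0, 0.6]
grip_width: 0.0087
```

```bash
python3 st.py .6016 .2715 .433 -8
```

```text
14.5 [0.6018 0.2715 0.4286] v 0.003 F [-1.97 -0.03  0.63] w 0.0087
rotvec options [[-0.0001, 0.001, -0.0008], [3.1415, -0.0012, -0.0016]]
shift now axes [-0.0044 -0.0001 -0.0001] after-rot axes [-0.0044 -0.0001 -0.0001]
```

Call:
arm_command:
  moves: [-0.002,0,0,0,0.001,-0.001,1,-0.002,0,0,0,0,0,1,0,0,0,0,0,0,1,0,0,0,0,0,0,1]

```text
clock: 14.83
eef_pos: [0.6023, 0.2718, 0.4308]
tool_rot: [0.049, 0.706, -0.05, 0.705]
ft_force: [-0.1, 0.1, 0.7]
grip_width: 0.0087
```

```bash
python3 st.py .6016 .2715 .433 -8; python3 hk.py l
```

```text
14.83 [0.6023 0.2718 0.4308] v 0.003 F [-0.12  0.07  0.75] w 0.0087
rotvec options [[-0.0001, -0.0016, 0.0012], [3.1415, 0.0018, 0.0026]]
shift now axes [-0.0022 -0.0004 -0.0007] after-rot axes [-0.0022 -0.0004 -0.0006]
scene px [-0.25  1.62] per10mm [-0.97  2.79] drop mm 5.5 score 0.99
side px [0.12 1.62] per10mm [0.23 2.73] drop mm 5.9 score 0.99
```

Call:
arm_command:
  moves: [-0.0025,0,0,0,-0.001,0.001,1,0,0,0,0,0,0,1,0,0,0,0,0,0,1,0,0,0,0,0,0,1]

```text
clock: 15.27
eef_pos: [0.6023, 0.2718, 0.4328]
tool_rot: [0.049, 0.706, -0.05, 0.705]
ft_force: [-0.6, 0.2, 0.6]
grip_width: 0.0089
```

```bash
python3 st.py .6016 .2715 .433 -8; python3 hk.py m
```

```text
15.27 [0.6023 0.2718 0.4328] v 0.004 F [-0.6   0.16  0.57] w 0.0089
rotvec options [[-0.0002, -0.0015, 0.0008], [3.1414, 0.0012, 0.0023]]
shift now axes [-0.0002 -0.0004 -0.0007] after-rot axes [-0.0002 -0.0004 -0.0007]
scene px [-0.25  1.  ] per10mm [-0.97  2.79] drop mm 3.5 score 0.99
side px [0. 1.] per10mm [0.23 2.73] drop mm 3.6 score 0.99
```

The hook is at 3.5 mm with about 0 N at the wrist, so the template rests on it. Opening gradually.

Call:
arm_command:
  moves: [0,0,0,0,0,0,0.76,0,0,0,0,0,0,0.74,0,0,0,0,0,0,0.72,0,0,0,0,0,0,0.68,0,0,0,0,0,0,0.6,0,0,0,0,0,0,0.5,0,0,0,0,0,0,0.4,0,0,0,0,0,0,0.3,0,0,0,0,0,0,0.2,0,0,0,0,0,0,0.2,0,0,0,0,0,0,0.2]

```text
clock: 16.28
eef_pos: [0.6027, 0.2719, 0.4323]
tool_rot: [0.049, 0.706, -0.05, 0.705]
ft_force: [0.0, -0.0, 0.9]
grip_width: 0.0341
```

```bash
python3 st.py .6016 .2715 .433 -8; python3 hk.py n; python3 look.py pics/n.png
```

```text
16.28 [0.6027 0.2719 0.4323] v 0.001 F [ 0.04 -0.02  0.93] w 0.0341
rotvec options [[-0.0001, -0.001, 0.0005], [3.1415, 0.0007, 0.0016]]
shift now axes [-0.0007 -0.0006 -0.001 ] after-rot axes [-0.0007 -0.0006 -0.001 ]
scene px [-0.12  0.75] per10mm [-0.97  2.79] drop mm 2.5 score 0.99
side px [0.12 0.75] per10mm [0.23 2.73] drop mm 2.8 score 0.99
```

View pics/n.png

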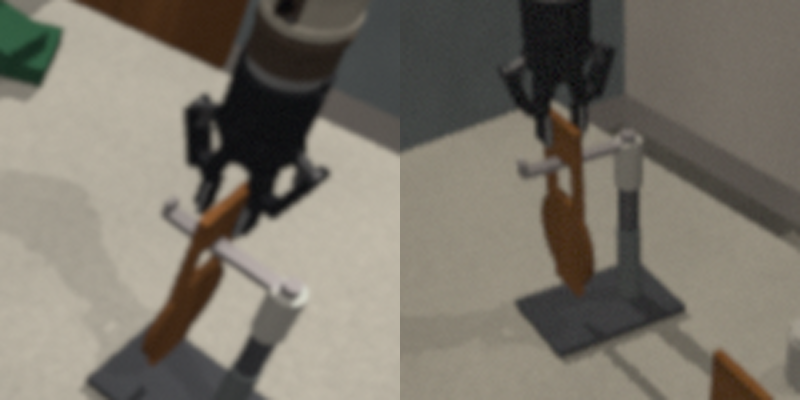

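The template hangs free between the open fingers and the hook sits 2.6 mm down under its weight. Withdrawing straight up.

Call:
arm_command:
  moves: [-0.006,0,-0.001,0,0,0,0.2,-0.01,0,0,0,0,0,0.2,-0.01,0,0,0,0,0,0.2,-0.01,0,0,0,0,0,0.2,-0.01,0,0,0,0,0,0.2,-0.015,0,0,0,0,0,0.2,-0.015,0,0,0,0,0,0.2,-0.015,0,0,0,0,0,0.2,-0.015,0,0,0,0,0,0.2,0,0,0,0,0,0,0.2]

```text
clock: 17.32
eef_pos: [0.6, 0.2717, 0.5457]
tool_rot: [0.049, 0.706, -0.05, 0.705]
ft_force: [0.2, -0.8, -0.0]
grip_width: 0.0342
```

```bash
python3 st.py .6016 .2715 .433 -8; python3 hk.py o; python3 look.py pics/o.png; python3 -c "
from h import *
cv2.imwrite('pics/o_full.png',bot.camera('scene')[:,:,::-1])"
```

```text
17.32 [0.6    0.2717 0.5457] v 0.046 F [ 0.18 -0.79 -0.03] w 0.0342
rotvec options [[0.0001, -0.002, 0.0009], [-3.1415, -0.0014, -0.0031]]
shift now axes [1.127e-01 1.000e-04 1.800e-03] after-rot axes [ 0.1127 -0.      0.0016]
scene px [-0.25  0.88] per10mm [-0.97  2.79] drop mm 3.1 score 1.0
side px [0.   0.88] per10mm [0.23 2.73] drop mm 3.2 score 1.0
```

View pics/o.png

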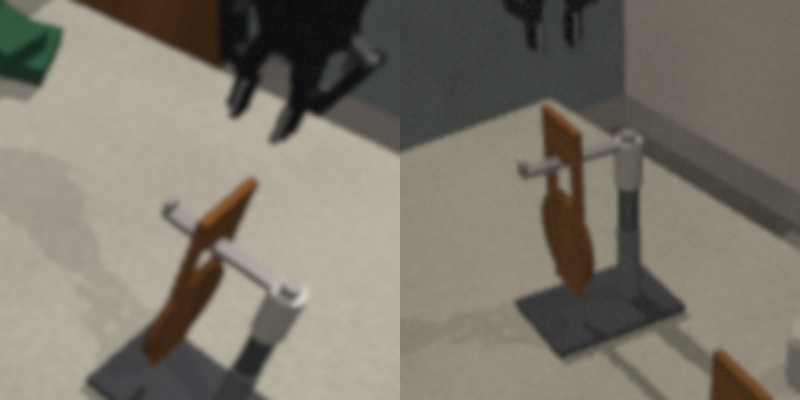

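View pics/o_full.png

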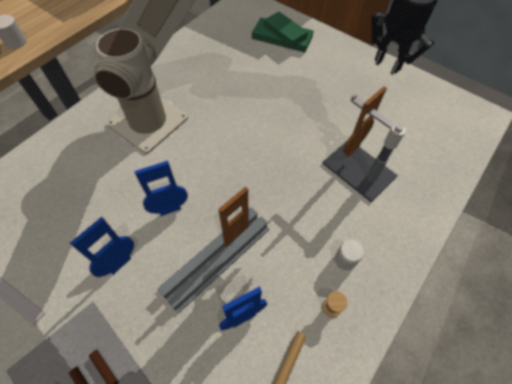

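The template hangs on the hook at (367,120), the gripper is clear above it, and the straight template still stands at (235,217). I'll wait a second, check that nothing moved, and hand in.

Call:
arm_command:
  moves: [0,0,0,0,0,0,0.2,0,0,0,0,0,0,0.2,0,0,0,0,0,0,0.2,0,0,0,0,0,0,0.2,0,0,0,0,0,0,0.2,0,0,0,0,0,0,0.2,0,0,0,0,0,0,0.2,0,0,0,0,0,0,0.2,0,0,0,0,0,0,0.2,0,0,0,0,0,0,0.2,0,0,0,0,0,0,0.2,0,0,0,0,0,0,0.2]

```text
clock: 18.57
eef_pos: [0.6006, 0.272, 0.5366]
tool_rot: [0.046, 0.711, -0.052, 0.7]
ft_force: [0.2, -0.0, -1.1]
grip_width: 0.0341
```

Run:
```python
from h import *
a=cv2.imread('pics/o_full.png');b=bot.camera('scene')[:,:,::-1]
d=cv2.absdiff(cv2.GaussianBlur(a,(5,5),0),cv2.GaussianBlur(np.ascontiguousarray(b),(5,5),0)).max(2)
print('template region max diff',d[82:175,335:390].max(),'rack',d[180:310,150:280].max())
if d[82:175,335:390].max()<25: print(bot.job_done(), bot.get_obs()['clock'])
```

```text
template region max diff 6 rack 28
the job is handed in; nothing more can be done
the job is handed in; nothing more can be done
```

I hung the round template on the sprung hook by its window, tugged it, released it and handed the job in at about 18.6 s.

- **Tug:** The hook gave 19.9 mm by the scene camera and 19.7 mm by the side camera, with about 7 N at the wrist. The largest drop I measured was 19.9 mm.
- **Release:** I eased back up to a 3.5 mm drop before opening the fingers. The template's weight alone now holds the hook down about 3 mm.
- **Last checks:** The gripper had withdrawn upward and was touching nothing. The template region of the scene picture did not change over the last 1.3 s (largest pixel difference 6). The straight template stands in the rack where it was.
- **One check that disagreed:** The rack region showed a pixel difference of 28 over the same wait. I put this down to the arm's shadow or a slight arm drift but did not look into it; the arm was far from the rack. The TCP also sank about 9 mm while waiting, leaving the fingertips still well above the template.

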